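Release the bed of the proof press

TASK

Release the type bed of the small proof press: press its two red buttons down together, one fingertip on each, and keep both held down until the bed has slid all the way out by itself; then let go of the buttons and move clear. Do not touch the sliding bed or its tray of type, and leave the ink jar, brush, mallet and loose wooden type block standing or lying where they are; nothing is to be picked up.

Things in the scene. Friction and masses are not known exactly. Their poses are not given: they have to be found in the camera images.
- press: Bench-top proof press, green base 235 x 330 mm, 40 mm high, fixed to the table. Origin on the table near the middle of its underside (base spans -120 to +115 mm in x, -165 to +165 mm in y), z up. The two buttons are on the -x side. A black roller along x between two green cheeks (tops at 120 mm) stands over the base at y = -115 mm. The press may stand turned about z.
- button_l_top (a point): Centre of the top face of the red button nearer the press's +y end, at press (-85, +93) mm, 82 mm above the table when up. The cap is a 28 mm disc on a black collar of 42 mm, whose top is 70 mm above the table. It moves down with the button.
- button_r_top (a point): Centre of the top face of the other red button, the same, at press (-85, +27) mm: the two buttons are 66 mm apart centre to centre along press y, 38 mm between their caps.
- pair_mid (a point): Fixed point midway between the two button tops (as they stand when up), 82 mm above the table.
- button_l (a joint): Travel of button l in m: 0 up, 0.008 fully down. Spring return; about 5 N holds it fully down. It counts as down beyond 0.005.
- button_r (a joint): Travel of button r, the same.
- carriage (a joint): Travel of the sprung bed in m along press +y: 0 in, 0.1 all the way out. While both buttons are down it creeps out by itself in about 2 s; with either button up, a ratchet stops it within 25 mm and it stays there until both are pressed again.
- tray (a point): Wooden tray of type on the bed, 126 x 146 mm, its top 68 mm above the table, beside the buttons on their +x side: its near edge is 50 mm from the line of the button centres. This point lies under the centre of the tray, at press (30, -80) mm when in and (30, +20) mm when out.
- ink_jar: Amber ink jar with black cap, 60 mm wide, 75 mm high, standing on the table off the +y end of the press. Origin under its centre.
- brush: Brush lying on the table off the -y end of the press, 200 mm long and 20 mm high, along press x. Origin under the middle of its length.
- mallet: Mallet lying on the table off the -y end of the press, 260 mm long and 26 mm high, along press x. Origin under the middle of its length.
- sort: Loose wooden type block, 22 x 22 x 30 mm, standing on the press base (40 mm above the table) on the button side, about 100 mm from the nearer button. Origin under its centre.
Things that resemble listed ones, but are neither listed nor needed, are in the scene too. What is shaped like the brush but purple is not meant. There is more than one size of the sort; the job needs the smaller.

How it is judged:
By the outcome, as a careful person would: the job done as asked, in the order asked, and still so for the second after the job is handed in, with the robot touching nothing.
It also fails if it takes over 29 s, if anything falls off the work surface, if the arm or the gripper's body presses on something with over 40 N, if the wrist force passes 120 N, or if a joint passes its speed limit or range.

ROBOT

A 6-joint arm with a two-finger parallel gripper is mounted at the origin on the work surface. World frame = base frame: x ahead of the robot, y to its left, z up, the work surface at z = 0. Lengths are in mm, angles in degrees, forces in N, time in s.
With the tool pointing down it reaches from about 300 to 850 mm from the base axis. Payload 4.2 kg.
Tool frame: the origin (TCP) lies at the very end of the fingers, on their centre line; the grasp point (between the pads) lies 19 mm behind it (env.grasp_offset is the distance from the TCP to the grasp point, in mm); z points along the fingers, y is the line along which they close (so a half turn about z gives the same grasp; the last joint's range is limited). The gripper opens to 91 mm and grips with 3 to 60 N. Pads are 32 mm wide; open, the fingers measure 118 mm over their backs; the gripper's body (76 mm by 178 mm) begins 60 mm behind the grasp point.
Start: joints at [-73.109, 18.312, 89.639, -0, 72.044, -1.146], TCP at [178.038, -546.759, 213.976] pointing down, gripper open.
Joint ranges: [-177.97, 177.97], [-48.28, 115.42], [12.27, 149.76], [-77.06, 257.06], [2.81, 150.46], [-146.56, 146.56]. Speed limits (degrees/s): [147.25, 147.25, 180, 180, 180, 180].

INTERFACE

Orientations are given as [roll, pitch, yaw] about the fixed x, y, z axes, in that order (R = Rz(yaw) Ry(pitch) Rx(roll)).
In Python, from workcell import env gives the robot as it stands. The module is installed in compiled form; this text tells all that it offers.
- The arm moves only by the tool send_rows, never from a script. Its argument "motion" is a list of rows, each an object of numbers: "tx", "ty", "tz": the shift along the tool's x, y, z in units of 500 mm (1.0 is 500 mm); "rx", "ry", "rz": the turn, a rotation vector about the tool's x, y, z in units of 30 degrees (1.0 is 30 degrees); "gripper": the closure, from -1 (fully open) to 1 (shut). In form: [{"tx": .., "ty": .., "tz": .., "rx": .., "ry": .., "rz": .., "gripper": ..}, ...]. A call has 1 to 12 rows; each row shifts and turns the commanded pose from where the row before left it, along the tool's axes as they then stand; what a row does not reach is not made up. A row lasts 1/8 s, in which the tool goes at most 62.5 mm and 10.7 degrees, less where a joint would pass 70% of its speed; a pose out of reach is approached as far as the arm can. A call with a number of a shift or a turn outside -1 to 1 is refused whole. A call with a gripper value outside its range is refused whole. The fingers move at their own pace and stop on an object; "grip_force" is the grip in N (left out, the last holds). Time passes only in rows, so rows that do not move let the fingers close. It gives the time, the measured TCP pose, the force, the opening and the grip force at its end, in the units of the state.
- env.state(): the state, without advancing time (a new reading comes with each control period).
- env.grab_frame(name): name is "scene" or "side" or "wrist"; returns a dict with "frame" (420x560x3 uint8, red, green, blue), "vertical_fov" (degrees; the focal length in pixels is half the picture's height over the tangent of half this angle, whatever the lens; pixels are square), "cx", "cy" (the principal point, pixels), "rvec" (rotation vector, rad) and "tvec" (3), from world to camera coordinates, as OpenCV has them; the wrist camera has in their place "T_tool_cam" (4x4, takes a point from camera to tool coordinates, whose origin is the TCP and whose axes are the flange's). Camera axes: x right, y down, z forward; pixel columns grow to the right and rows downward; lengths in mm; the calibration is good to about 2 mm. A picture is of the moment at which its call begins: read the wrist's pose just before it. There is no depth.
- env.job_done(): hands the job in; it is judged then, once.
The state is a dict: "time_s": time; "qpos": joint angles; "qvel": joint speeds; "effort": joint torques, N m; "ee_pos": TCP position; "ee_rot": TCP orientation; "force": force on the tool from outside, world axes, zero at the start; "torque": the same for the moment, N m; "gripper_width": finger opening in mm; "gripper_force": force on a finger pad.
Only numpy, scipy, OpenCV 4.12 (cv2) and the standard library are available. Lean on these libraries where they do the work, as an engineer would, in place of code of your own. Each camera call takes 0.05 s, during which the arm holds its last target. There are 200 camera calls.

## Working session

There is one attempt and no reset: what is moved stays moved. The work goes in short steps, Python scripts to look and compute and a tool call to move; the robot and the scene stay as the last step left them, time stands still between calls to the robot, and variables do not carry over. Pictures are saved under pics/ and viewed, at most 10 in all, crops included, and the job is handed in when it is done.

Besides the shell and the picture viewer there is one more tool, called after "Emit:" as name(argument=value, ...), one argument or row to a line, values as JSON. send_rows: Moves the arm, as the interface text tells. Shifts and turns lie within -1 to 1; 1 stands for 500 mm of shift or 30 degrees of turn. Its arguments: {"type":"object","properties":{"motion":{"type":"array"},"grip_force":{"type":"number"}},"required":["motion"]}

```bash
mkdir -p pics
cat > h.py <<'E'
import numpy as np, cv2
from workcell import env
from scipy.spatial.transform import Rotation as R
def cam(name):
    s=env.state(); f=env.grab_frame(name); im=f["frame"]
    fl=im.shape[0]/2/np.tan(np.radians(f["vertical_fov"])/2)
    if name=="wrist":
        T=np.eye(4); T[:3,:3]=R.from_euler('xyz',s["ee_rot"],degrees=True).as_matrix(); T[:3,3]=s["ee_pos"]
        W=T@np.array(f["T_tool_cam"])
        Rc,c=W[:3,:3],W[:3,3]
    else:
        Rm=cv2.Rodrigues(np.array(f["rvec"],float))[0]; Rc=Rm.T; c=-Rc@np.array(f["tvec"],float).ravel()
    return dict(im=im,f=fl,cx=f["cx"],cy=f["cy"],R=Rc,c=c)
def ray(C,u,v):
    d=C["R"]@np.array([(u-C["cx"])/C["f"],(v-C["cy"])/C["f"],1.]); return C["c"],d/np.linalg.norm(d)
def onz(C,u,v,z):
    c,d=ray(C,u,v); return c+d*(z-c[2])/d[2]
def tri(rs):
    A=0;b=0
    for c,d in rs:
        P=np.eye(3)-np.outer(d,d);A=A+P;b=b+P@c
    return np.linalg.solve(A,b)
def red(C):
    h=cv2.cvtColor(C["im"],cv2.COLOR_RGB2HSV)
    m=((h[...,0]<6)|(h[...,0]>174))&(h[...,1]>150)&(h[...,2]>70)
    n,l,st,ce=cv2.connectedComponentsWithStats(m.astype(np.uint8))
    return [(ce[i].round(1).tolist(),st[i].tolist()) for i in range(1,n) if st[i,4]>15]
E
python3 - <<'E'
from h import *
ims=[]
for n in("scene","side","wrist"):
    C=cam(n); cv2.imwrite(f"pics/{n}0.png",C["im"][...,::-1]); print(n,C["c"].round(),red(C))
print(env.state())
E
```

```text
scene [1311.   27.  611.] [([107.0, 11.5], [82, 0, 50, 26, 1125]), ([489.0, 65.6], [474, 44, 31, 44, 942]), ([282.7, 215.7], [276, 210, 14, 12, 133]), ([313.5, 219.1], [307, 214, 14, 11, 135])]
side [1.000e+00 6.150e+02 1.003e+03] [([269.3, 219.9], [265, 216, 10, 9, 73]), ([250.2, 229.9], [245, 226, 11, 9, 75])]
wrist [ 248. -523.  383.] []
{'time_s': 0.15, 'qpos': array([-7.31099886e+01,  1.83429651e+01,  8.96876118e+01,  4.51711119e-04,
        7.20452711e+01, -1.14499682e+00]), 'qvel': array([ 0.03239516, -0.13300287, -0.18258181,  0.07018695, -0.08736651,
        0.04566064]), 'effort': array([ 1.23666414e-03, -4.12771654e+01, -2.32155758e+01,  7.28791254e-02,
        4.34185623e-02, -1.07627163e-04]), 'ee_pos': array([ 177.92456119, -546.39518192,  213.33460892]), 'ee_rot': array([-1.79924176e+02, -1.94508641e-03,  1.80348674e+01]), 'force': array([ 0.38753274,  0.07129403, -0.4751318 ]), 'torque': array([ 0.04506294, -0.01478002,  0.0101303 ]), 'gripper_force': 0.0, 'gripper_width': 91.3028254467406}
```

View pics/scene0.png

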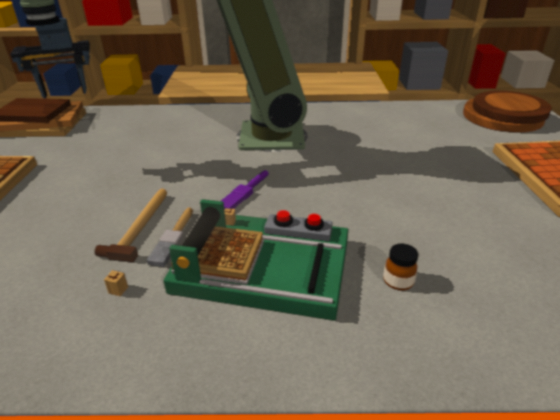

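View pics/side0.png

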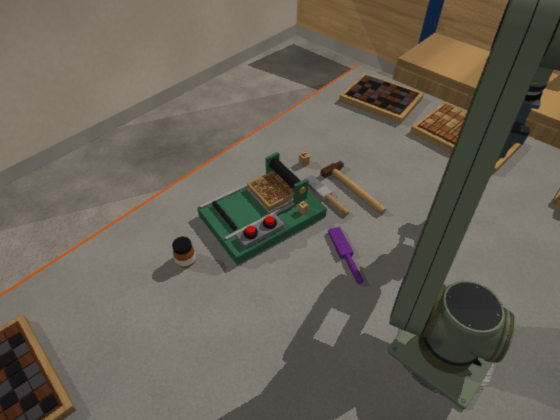

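The scene view shows the press with red buttons at (283,216) for r and (313,219) for l, and the jar on the right. In the side view the buttons are at (269,220) for r and (250,230) for l. The small sort sits on the base by the roller, beyond r.

Run:
```python
from h import *
A=cam("scene");B=cam("side")
r=tri([ray(A,282.7,215.7),ray(B,269.3,219.9)]);l=tri([ray(A,313.5,219.1),ray(B,250.2,229.9)])
print("r",r,"l",l,np.linalg.norm(l-r))
for C,a,b in((A,(282.7,215.7),(313.5,219.1)),(B,(269.3,219.9),(250.2,229.9))):
    print(onz(C,*a,80),onz(C,*b,80))
d=l-r; print("yaw of press y",np.degrees(np.arctan2(d[1],d[0])),"mid",(l+r)/2)
s=env.state(); Rt=R.from_euler('xyz',s["ee_rot"],degrees=True).as_matrix();print(Rt.round(3))
```

```text
r [560.41930949  31.8832665   75.49794432] l [574.43683331  96.1740667   75.78834794] 65.80184114511181
[566.59772594  31.69644461  80.        ] [580.15507717  95.53428152  80.        ]
[557.71237922  34.90248632  80.        ] [571.845784    98.65170046  80.        ]
yaw of press y 77.7001170133109 mid [567.4280714   64.0286666   75.64314613]
[[ 0.951  0.31  -0.   ]
 [ 0.31  -0.951  0.001]
 [ 0.    -0.001 -1.   ]]
```

Emit:
send_rows(
  motion=[
    {"tx":0.085,"ty":-0.07,"gripper":-0.15},
    {"tx":0.085,"ty":-0.07,"gripper":-0.15},
    {"tx":0.085,"ty":-0.07,"gripper":-0.15},
    {"tx":0.085,"ty":-0.07,"gripper":-0.15},
    {"tx":0.085,"ty":-0.07,"gripper":-0.15},
    {"tx":0.085,"ty":-0.07,"gripper":-0.15},
    {"tx":0.085,"ty":-0.07,"gripper":-0.15},
    {"tx":0.085,"ty":-0.07,"gripper":-0.15},
    {"tx":0.085,"ty":-0.07,"gripper":-0.15},
    {"tx":0.085,"ty":-0.07,"gripper":-0.15},
    {"tx":0.085,"ty":-0.07,"gripper":-0.15},
    {"tx":0.085,"ty":-0.07,"gripper":-0.15},
  ],
)

```text
invalid input at $.motion[0]: expected keys tx, ty, tz, rx, ry, rz, gripper
```

Emit:
send_rows(
  motion=[
    {"tx":0.05,"ty":-0.04,"gripper":-0.15},
    {"tx":0.05,"ty":-0.04,"gripper":-0.15},
    {"rz":0.25,"gripper":-0.15},
    {"rz":0.25,"gripper":-0.15},
    {"rz":0.25,"gripper":-0.15},
    {"rz":0.26,"gripper":-0.15},
    {"gripper":-0.15},
    {"gripper":-0.15},
  ],
)

```text
invalid input at $.motion[0]: expected keys tx, ty, tz, rx, ry, rz, gripper
```

Run:
```python
from h import *
s=env.state();print({k:s[k] for k in("time_s","ee_pos","ee_rot","gripper_width")})
for n in("wrist","scene"):
    C=cam(n);rr=red(C);cv2.imwrite(f"pics/{n}1.png",C["im"][...,::-1])
    for ce,st in rr: print(n,ce,st,onz(C,*ce,82).round(1))
```

```text
{'time_s': 0.25, 'ee_pos': array([ 177.97913845, -546.53694893,  213.5589096 ]), 'ee_rot': array([-1.79954006e+02, -2.19011953e-03,  1.80355435e+01]), 'gripper_width': 91.09829920528752}
scene [107.0, 11.5] [82, 0, 50, 25, 1124] [-1720.3 -1073.4    82. ]
scene [489.0, 65.6] [474, 44, 31, 44, 941] [-439.8  862.5   82. ]
scene [282.6, 215.6] [276, 210, 14, 12, 134] [569.   31.5  82. ]
scene [313.5, 219.2] [307, 214, 14, 12, 136] [583.3  95.3  82. ]
```

View pics/wrist1.png

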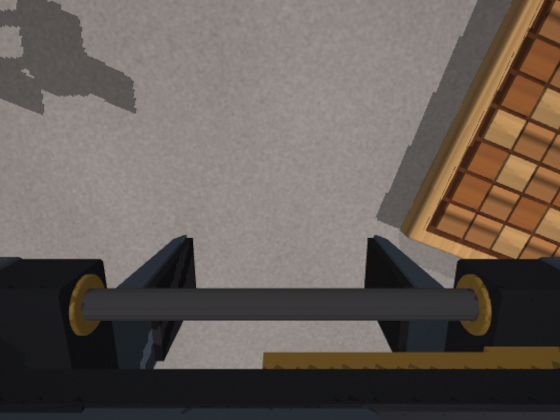

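The wrist view shows only bare table, with the fingertips at (190,240) and (370,240). The arm hasn't moved because every row needs all its keys.

Emit:
send_rows(
  motion=[
    {"tx":0.085,"ty":-0.07,"tz":0,"rx":0,"ry":0,"rz":0,"gripper":-0.15},
    {"tx":0.085,"ty":-0.07,"tz":0,"rx":0,"ry":0,"rz":0,"gripper":-0.15},
    {"tx":0.085,"ty":-0.07,"tz":0,"rx":0,"ry":0,"rz":0,"gripper":-0.15},
    {"tx":0.085,"ty":-0.07,"tz":0,"rx":0,"ry":0,"rz":0,"gripper":-0.15},
    {"tx":0.085,"ty":-0.07,"tz":0,"rx":0,"ry":0,"rz":0,"gripper":-0.15},
    {"tx":0.085,"ty":-0.07,"tz":0,"rx":0,"ry":0,"rz":0,"gripper":-0.15},
    {"tx":0.085,"ty":-0.07,"tz":0,"rx":0,"ry":0,"rz":0,"gripper":-0.15},
    {"tx":0.085,"ty":-0.07,"tz":0,"rx":0,"ry":0,"rz":0,"gripper":-0.15},
    {"tx":0.085,"ty":-0.07,"tz":0,"rx":0,"ry":0,"rz":0,"gripper":-0.15},
    {"tx":0.085,"ty":-0.07,"tz":0,"rx":0,"ry":0,"rz":0,"gripper":-0.15},
    {"tx":0.085,"ty":-0.07,"tz":0,"rx":0,"ry":0,"rz":0,"gripper":-0.15},
    {"tx":0.085,"ty":-0.07,"tz":0,"rx":0,"ry":0,"rz":0,"gripper":-0.15},
  ],
)

```text
time_s: 1.85
ee_pos: [533.8, 12.2, 214.1]
ee_rot: [180.0, -0.0, 18.1]
force: [0.9, -0.9, 0.9]
gripper_width: 52.2
gripper_force: 0.0
```

Emit:
send_rows(
  motion=[
    {"tx":0.03,"ty":-0.04,"tz":0,"rx":0,"ry":0,"rz":0,"gripper":-0.15},
    {"tx":0.03,"ty":-0.04,"tz":0,"rx":0,"ry":0,"rz":0,"gripper":-0.15},
    {"tx":0,"ty":0,"tz":0,"rx":0,"ry":0,"rz":0.25,"gripper":-0.15},
    {"tx":0,"ty":0,"tz":0,"rx":0,"ry":0,"rz":0.25,"gripper":-0.15},
    {"tx":0,"ty":0,"tz":0,"rx":0,"ry":0,"rz":0.25,"gripper":-0.15},
    {"tx":0,"ty":0,"tz":0,"rx":0,"ry":0,"rz":0.26,"gripper":-0.15},
    {"tx":0,"ty":0,"tz":0,"rx":0,"ry":0,"rz":0,"gripper":-0.15},
    {"tx":0,"ty":0,"tz":0,"rx":0,"ry":0,"rz":0,"gripper":-0.15},
  ],
)

```text
time_s: 2.85
ee_pos: [549.1, 57.8, 213.9]
ee_rot: [180.0, -0.0, -12.2]
force: [0.1, -0.2, 0.8]
gripper_width: 52.6
gripper_force: 0.0
```

Run:
```python
from h import *
s=env.state();print({k:s[k] for k in("time_s","ee_pos","ee_rot","gripper_width","force")})
for n in("wrist","scene"):
    C=cam(n);rr=red(C);cv2.imwrite(f"pics/{n}2.png",C["im"][...,::-1])
    for ce,st in rr: print(n,ce,st,onz(C,*ce,82).round(1))
```

```text
{'time_s': 2.85, 'ee_pos': array([549.05934994,  57.81403398, 213.92957578]), 'ee_rot': array([ 1.79993968e+02, -1.69091288e-03, -1.21554488e+01]), 'gripper_width': 52.60854802725161, 'force': array([ 0.13573369, -0.20361143,  0.84418923])}
wrist [233.2, 187.7] [217, 172, 33, 32, 827] [574.5  94.7  82. ]
wrist [306.0, 188.4] [291, 173, 32, 32, 807] [560.2  31.6  82. ]
scene [106.9, 11.5] [82, 0, 50, 25, 1121] [-1720.4 -1074.1    82. ]
scene [489.0, 65.6] [475, 44, 30, 44, 945] [-439.8  862.5   82. ]
scene [282.7, 215.7] [276, 210, 14, 12, 133] [569.4  31.7  82. ]
scene [313.5, 219.1] [307, 214, 14, 11, 135] [582.9  95.3  82. ]
```

View pics/wrist2.png

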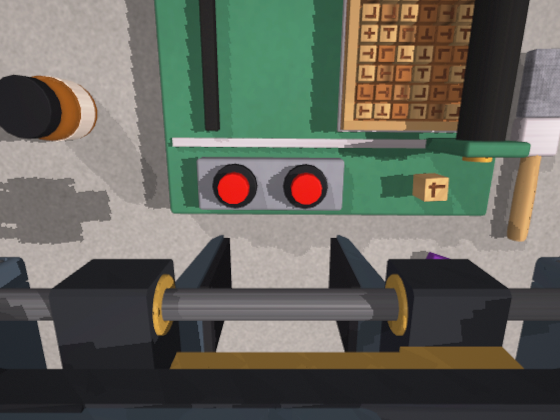

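The close view shows buttons l (233,188) and r (306,188), the sort at (432,187) and the fingers behind them. Pair mid comes out at about (567,64), so I'm going above it and down to z≈95.

Emit:
send_rows(
  motion=[
    {"tx":0.033,"ty":-0.019,"tz":0,"rx":0,"ry":0,"rz":0.02,"gripper":-0.15},
    {"tx":0,"ty":0,"tz":0.08,"rx":0,"ry":0,"rz":0,"gripper":-0.15},
    {"tx":0,"ty":0,"tz":0.08,"rx":0,"ry":0,"rz":0,"gripper":-0.15},
    {"tx":0,"ty":0,"tz":0.07,"rx":0,"ry":0,"rz":0,"gripper":-0.15},
    {"tx":0,"ty":0,"tz":0,"rx":0,"ry":0,"rz":0,"gripper":-0.15},
    {"tx":0,"ty":0,"tz":0,"rx":0,"ry":0,"rz":0,"gripper":-0.15},
  ],
)

```text
time_s: 3.7
ee_pos: [568.4, 63.7, 100.3]
ee_rot: [-180.0, -0.1, -12.8]
force: [0.7, 0.1, 0.3]
gripper_width: 52.2
gripper_force: 0.0
```

Run:
```python
from h import *
C=cam("wrist");S=cam("scene");D=cam("side")
f=lambda C,x0,x1,y0,y1:cv2.resize(C["im"][y0:y1,x0:x1],(400,300),interpolation=cv2.INTER_CUBIC)
o=np.vstack([np.hstack([cv2.resize(C["im"],(400,300)),f(S,250,350,160,235)]),np.hstack([f(D,210,310,180,255),f(D,160,360,140,290)])])
cv2.imwrite("pics/c3.png",o[...,::-1])
for n,c in(("w",C),("s",S),("d",D)): print(n,[(a,onz(c,*a,82).round(1)) for a,b in red(c)])
```

```text
w [([233.6, 247.0], array([577.6,  89.3,  82. ])), ([328.2, 245.9], array([566. ,  35.6,  82. ]))]
s [([106.9, 11.5], array([-1720.4, -1074.1,    82. ])), ([488.8, 65.7], array([-438.6,  861.2,   82. ])), ([282.7, 215.6], array([569. ,  31.7,  82. ])), ([314.0, 219.2], array([583.3,  96.3,  82. ]))]
d [([269.2, 220.4], array([555.4,  37.7,  82. ])), ([249.9, 230.3], array([570.2, 101.4,  82. ]))]
```

View pics/c3.png

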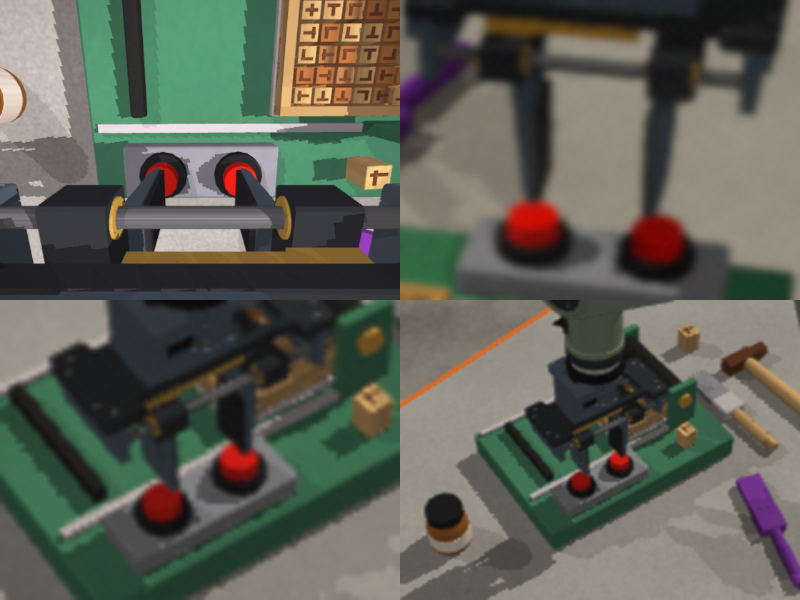

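The picture shows both fingers lined up over the caps: wrist panel (165,178) and (238,178), and both outside views agree. Pressing now.

Emit:
send_rows(
  motion=[
    {"tx":0,"ty":0,"tz":0.03,"rx":0,"ry":0,"rz":0,"gripper":-0.15},
    {"tx":0,"ty":0,"tz":0.014,"rx":0,"ry":0,"rz":0,"gripper":-0.15},
    {"tx":0,"ty":0,"tz":0.006,"rx":0,"ry":0,"rz":0,"gripper":-0.15},
    {"tx":0,"ty":0,"tz":0.003,"rx":0,"ry":0,"rz":0,"gripper":-0.15},
    {"tx":0,"ty":0,"tz":0,"rx":0,"ry":0,"rz":0,"gripper":-0.15},
  ],
)

```text
time_s: 4.47
ee_pos: [567.7, 63.7, 74.2]
ee_rot: [-180.0, -0.1, -12.9]
force: [-2.5, 0.3, 12.2]
gripper_width: 52.3
gripper_force: 6.6
```

Emit:
send_rows(
  motion=[
    {"tx":0,"ty":0,"tz":0.001,"rx":0,"ry":0,"rz":0,"gripper":-0.15},
    {"tx":0,"ty":0,"tz":0,"rx":0,"ry":0,"rz":0,"gripper":-0.15},
    {"tx":0,"ty":0,"tz":0,"rx":0,"ry":0,"rz":0,"gripper":-0.15},
    {"tx":0,"ty":0,"tz":0,"rx":0,"ry":0,"rz":0,"gripper":-0.15},
    {"tx":0,"ty":0,"tz":0,"rx":0,"ry":0,"rz":0,"gripper":-0.15},
    {"tx":0,"ty":0,"tz":0,"rx":0,"ry":0,"rz":0,"gripper":-0.15},
    {"tx":0,"ty":0,"tz":0,"rx":0,"ry":0,"rz":0,"gripper":-0.15},
    {"tx":0,"ty":0,"tz":0,"rx":0,"ry":0,"rz":0,"gripper":-0.15},
    {"tx":0,"ty":0,"tz":0,"rx":0,"ry":0,"rz":0,"gripper":-0.15},
    {"tx":0,"ty":0,"tz":0,"rx":0,"ry":0,"rz":0,"gripper":-0.15},
    {"tx":0,"ty":0,"tz":0,"rx":0,"ry":0,"rz":0,"gripper":-0.15},
    {"tx":0,"ty":0,"tz":0,"rx":0,"ry":0,"rz":0,"gripper":-0.15},
  ],
)

```text
time_s: 5.98
ee_pos: [567.8, 63.7, 74.2]
ee_rot: [-180.0, -0.1, -12.9]
force: [-2.9, 0.6, 15.8]
gripper_width: 52.3
gripper_force: 8.0
```

Emit:
send_rows(
  motion=[
    {"tx":0,"ty":0,"tz":0,"rx":0,"ry":0,"rz":0,"gripper":-0.15},
    {"tx":0,"ty":0,"tz":0,"rx":0,"ry":0,"rz":0,"gripper":-0.15},
    {"tx":0,"ty":0,"tz":0,"rx":0,"ry":0,"rz":0,"gripper":-0.15},
    {"tx":0,"ty":0,"tz":0,"rx":0,"ry":0,"rz":0,"gripper":-0.15},
    {"tx":0,"ty":0,"tz":0,"rx":0,"ry":0,"rz":0,"gripper":-0.15},
    {"tx":0,"ty":0,"tz":0,"rx":0,"ry":0,"rz":0,"gripper":-0.15},
    {"tx":0,"ty":0,"tz":0,"rx":0,"ry":0,"rz":0,"gripper":-0.15},
    {"tx":0,"ty":0,"tz":0,"rx":0,"ry":0,"rz":0,"gripper":-0.15},
    {"tx":0,"ty":0,"tz":0,"rx":0,"ry":0,"rz":0,"gripper":-0.15},
    {"tx":0,"ty":0,"tz":0,"rx":0,"ry":0,"rz":0,"gripper":-0.15},
    {"tx":0,"ty":0,"tz":0,"rx":0,"ry":0,"rz":0,"gripper":-0.15},
    {"tx":0,"ty":0,"tz":0,"rx":0,"ry":0,"rz":0,"gripper":-0.15},
  ],
)

```text
time_s: 7.48
ee_pos: [567.8, 63.7, 74.2]
ee_rot: [-180.0, -0.1, -12.9]
force: [-4.1, -0.3, 15.3]
gripper_width: 52.5
gripper_force: 8.0
```

Run:
```python
from h import *
C=cam("wrist");S=cam("scene")
o=np.hstack([cv2.resize(C["im"],(400,300)),cv2.resize(S["im"][150:330,150:390],(400,300))])
cv2.imwrite("pics/c4.png",o[...,::-1])
# tray side edge expected (press frame): out -> tray y from -53 to +93
y=np.array([.217,.976]);x=np.array([.976,-.217]);o=np.array([567.5,64])+85*x-60*y
for py in(-53,-7,93):
    for px in(-33,93):
        p=np.r_[o+px*x+py*y,68]; q=S["R"].T@(p-S["c"]); print(py,px,(q[:2]/q[2]*S["f"]+[S["cx"],S["cy"]]).round())
```

```text
-53 -33 [240. 229.]
-53 93 [220. 269.]
-7 -33 [261. 231.]
-7 93 [244. 273.]
93 -33 [310. 237.]
93 93 [298. 280.]
```

View pics/c4.png

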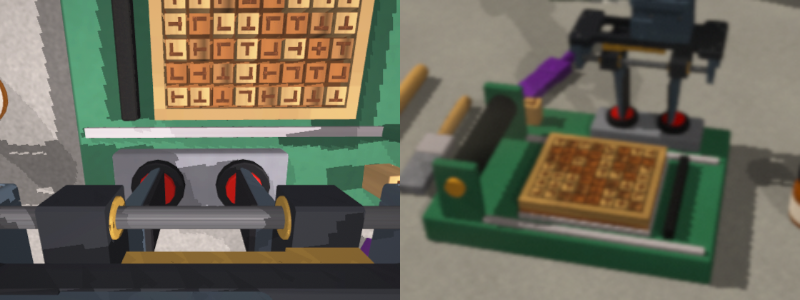

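The bed is out: the tray's +y corner is at scene (311,239), against (310,237) predicted for full travel. Both buttons are still held down. I'll hold a little longer, then lift straight up.

Emit:
send_rows(
  motion=[
    {"tx":0,"ty":0,"tz":0,"rx":0,"ry":0,"rz":0,"gripper":-0.15},
    {"tx":0,"ty":0,"tz":0,"rx":0,"ry":0,"rz":0,"gripper":-0.15},
    {"tx":0,"ty":0,"tz":0,"rx":0,"ry":0,"rz":0,"gripper":-0.15},
    {"tx":0,"ty":0,"tz":0,"rx":0,"ry":0,"rz":0,"gripper":-0.15},
    {"tx":0,"ty":0,"tz":-0.03,"rx":0,"ry":0,"rz":0,"gripper":-0.15},
    {"tx":0,"ty":0,"tz":-0.08,"rx":0,"ry":0,"rz":0,"gripper":-0.15},
    {"tx":0,"ty":0,"tz":-0.08,"rx":0,"ry":0,"rz":0,"gripper":-0.15},
    {"tx":0,"ty":0,"tz":-0.08,"rx":0,"ry":0,"rz":0,"gripper":-0.15},
    {"tx":-0.08,"ty":0,"tz":0,"rx":0,"ry":0,"rz":0,"gripper":-0.15},
    {"tx":0,"ty":0,"tz":0,"rx":0,"ry":0,"rz":0,"gripper":-0.15},
    {"tx":0,"ty":0,"tz":0,"rx":0,"ry":0,"rz":0,"gripper":-0.15},
  ],
)

```text
time_s: 8.95
ee_pos: [528.3, 72.4, 206.6]
ee_rot: [180.0, 0.0, -12.9]
force: [0.3, 1.4, -0.6]
gripper_width: 52.5
gripper_force: 0.0
```

Run:
```python
from h import *
S=cam("scene");C=cam("wrist")
o=np.hstack([cv2.resize(C["im"],(400,300)),cv2.resize(S["im"][150:330,80:440],(400,200))[:].repeat(1,0) if 0 else cv2.resize(S["im"][120:330,130:410],(400,300))])
cv2.imwrite("pics/c5.png",o[...,::-1]); s=env.state(); print(s["time_s"],s["ee_pos"],s["force"],red(C))
```

```text
9.05 [528.73099055  72.39547618 206.41430086] [-0.02607267  0.85755033  0.47854106] [([242.0, 163.7], [225, 147, 34, 34, 883]), ([318.0, 163.2], [302, 147, 33, 33, 876])]
```

View pics/c5.png

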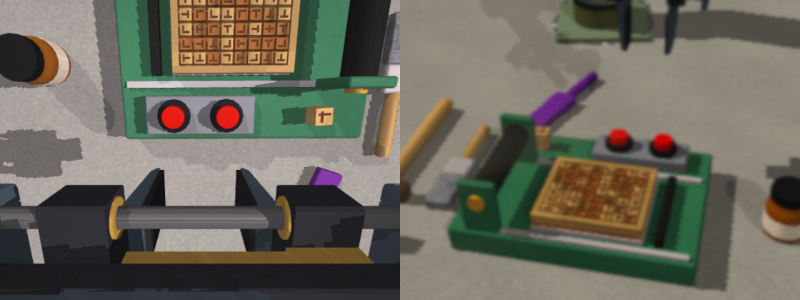

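The buttons are back up, at (172,117) and (227,117) in the wrist panel. The bed is out, the sort at (320,116) and the other items haven't moved, and the gripper is clear.

```bash
python3 -c "
from workcell import env; print(env.job_done())"
```

```text
the job is handed in; nothing more can be done
None
```

I pressed both buttons together and held them until the camera showed the bed all the way out, then let go and moved clear; nothing else was touched, and the job was handed in at about 9 s (no verdict was returned).

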